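# Refit the control knob of a chocolate melter and hold it pressed

### The arm

A 6-joint arm with a two-finger parallel gripper is mounted at the origin on the work surface. World frame = base frame: x ahead of the robot, y to its left, z up, the work surface at z = 0. Lengths are in mm, angles in rad, forces in N, time in s.
With the tool pointing down it reaches from about 325 to 750 mm from the base axis. Payload 7.6 kg.
Tool frame: the origin (TCP) lies at the very end of the fingers, on their centre line; the grasp point (between the pads) lies 19 mm behind it (r.grip_depth is the distance from the TCP to the grasp point, in mm); y points along the fingers, z is the direction in which the jaws open and shut, and the axes are right-handed (so a half turn about y gives the same grasp; the last joint's range is limited). The gripper opens to 85 mm and grips with 20 to 120 N. Pads are 22 mm wide; open, the fingers measure 114 mm over their backs; the gripper's body (76 mm by 85 mm) begins 54 mm behind the grasp point. The pads swing forward as they close: fully open they stand 13 mm farther back than shut.
Start: joints at [1.275, 0.052, 1.401, -0, 1.689, -0.07], TCP at [117.522, 511.698, 231.323] pointing down, gripper open.
Joint ranges: [-2.9, 2.9], [-0.91, 2.17], [0.12, 2.37], [-1.06, 4.2], [0.26, 2.73], [-2.93, 2.93]. Speed limits (rad/s): [2.57, 2.57, 3.01, 3.14, 3.14, 3.14].

### API

Orientations are given as a unit quaternion [w, x, y, z].
In Python, from plant import r gives the robot as it stands.
- The arm moves only by the tool servo_tool, never from a script. Its argument "series" is a list of rows, each a list of 4 numbers: the shift along the tool's x, y, z in m, then the turn about the tool's y in rad. A call has 1 to 12 rows; each row shifts and turns the commanded pose from where the row before left it, along the tool's axes as they then stand; what a row does not reach is not made up. A row lasts 1/10 s, in which the tool goes at most 50 mm and 8.59 degrees, less where a joint would pass 70% of its speed; a pose out of reach is approached as far as the arm can. A call is refused whole if a number of a shift passes 0.05 or a number of a turn 0.15, either way. A call with a gripper value outside its range is refused whole. "fingers" is the finger opening in m, from 0 to 0.0854, set as the call begins (left out, the last holds). The fingers move at their own pace and stop on an object; "force" is the grip in N (left out, the last holds). Time passes only in rows, so rows that do not move let the fingers close. It gives the time, the measured TCP pose, the force and the opening at its end, in the units of the state.
- r.observe(): the state, without advancing time (a new reading comes with each control period).
- r.grab_frame(name): name is "scene" or "top" or "wrist"; returns a dict with "pixels" (384x512x3 uint8, red, green, blue), "fx", "fy", "cx", "cy" (pixels), "position" and "attitude" of the camera in the world. Camera axes: x right, y down, z forward; pixel columns grow to the right and rows downward; lengths in mm; the calibration is good to about 2 mm. A picture is of the moment at which its call begins. There is no depth.
- r.close_job(): hands the job in, once; it reports no verdict.
The state is a dict: "time": time; "joint_positions": joint angles; "joint_velocities": joint speeds; "joint_efforts": joint torques, N m; "ee_pos": TCP position; "tool_rot": TCP orientation; "force": force on the tool from outside, world axes, zero at the start; "torque": the same for the moment, N m; "grip_width": finger opening in mm.
Only numpy, scipy, OpenCV 4.12 (cv2) and the standard library are available. Lean on these libraries where they do the work, as an engineer would, in place of code of your own. Each camera call takes 0.05 s, during which the arm holds its last target. There are 200 camera calls.

### The job

The melter's control has been washed: take the red protective cap off its shaft, stand it, open end down, fully in the red pocket of the parts dock and let go of it. Then pick up the loose black knob, turn it so that its flat matches the flat of the D-shaped shaft, push it fully home on the shaft, and press it down against the shaft's spring as far as it goes; finish while still holding the knob pressed down, without letting go. Leave the other things on the table where they are.

Things in the scene. Friction and masses are not known exactly. Their poses are not given: they have to be found in the camera images.
- cap_red_center (a point): Red plastic protective cap, 40 g: an upright cylinder 34 mm in diameter and 55 mm tall, closed at the top, hollow from below (bore 26 mm wide, 43 mm deep). It starts loosely over the shaft, its rim standing on the control pod's top face. The point is its centre, 27.5 mm above its rim; z is up along its axis.
- pocket_red_hole0 (a point): Red block, 66 x 66 mm and 20 mm high, fixed on the dock, with a round pocket 40 mm wide and 14 mm deep in its top. The point is the centre of the pocket's mouth, 26 mm above the table. A cap standing in it has its centre 13.5 mm above this point.
- dock: White parts dock plate fixed to the table, 100 x 260 mm, 6 mm thick. Its three pocket blocks stand in a row along its y axis, 80 mm apart, in any order; their axes are parallel to its own. Origin at the centre of its underside.
- pocket_blue_hole0 (a point): Blue pocket block of the same kind, occupied by the blue cap. The point is the centre of its mouth.
- pocket_yellow_hole0 (a point): Yellow pocket block of the same kind, empty; not to be used. The point is the centre of its mouth.
- knob_grip (a point): Loose black control knob, 60 g, standing bore down on the table: round skirt 50 mm in diameter and 26 mm high, on it an upright grip bar 46 mm long (along x), 14 mm thick (along y), from 26 to 52 mm above the knob's underside. A white line on the bar's top and end marks the +x end. The point is the bar's centre, 39 mm above the underside; z is up.
- knob_bore (a point): Mouth of the knob's bore, at the centre of its underside, same axes as knob_grip. The bore is D-shaped, 16 mm in diameter, 22 mm deep, its flat 4.5 mm from the axis on the +x side (the white line's side). It is 1 mm loose all round on the shaft.
- shaft_tip (a point): Upright brass D-shaft, 14 mm in diameter, 30 mm high, the last 3 mm chamfered. The point is on its axis at the top, 90 mm above the table when not pressed; z is up. Its flat, 3.5 mm from the axis, faces its own +x: the knob goes on when both +x point the same way, within about 8 degrees. Fully home, knob_grip is 17 mm above this point. It turns stiffly (0.2 N m).
- melter: Fixed chocolate melter. Origin on the table under the shaft, which stands in the middle of its steel control pod, 160 x 160 mm and 60 mm high. On the +y side of the pod, from 90 mm off the shaft, stands the tank housing, 300 x 300 mm, 140 mm high, with a lid and handle up to 190 mm.
- shaft (a joint): How far the shaft is pressed down, in m: 0 is up, 0.006 fully pressed. Its spring takes 4 N to start and 10 N at the end of the travel, and pushes it up again when let go.
- cap_blue_center (a point): Blue cap like the red one, standing in the blue pocket; not to be moved. The point is its centre.
- scraper: Steel scraper with black handle, lying on the table, about 240 x 75 mm, 18 mm high, along its x; not to be moved. Origin on the table between handle and blade.
- bowl: Steel bowl, 110 mm wide, 50 mm high; not to be moved. Origin at the centre of its underside.
- beaker: Metal beaker, 76 mm wide, 90 mm high; not to be moved. Origin at the centre of its underside.
- jar: Brown jar with white cap, 80 mm wide, 110 mm high; not to be moved. Origin at the centre of its underside.
- brush: Brush lying on the table; not to be moved. Origin on its underside.

How it is judged (in metres and radians):
On the way, in this order (a step that is already met when the one before it is completed fails the run):
1. the red cap stands fully down in the red pocket, let go (horizontal distance between cap_red_center and pocket_red_hole0 below 0.007 m and z of cap_red_center in the frame of pocket_red_hole0 below 0.0175 m and angle between cap_red_center's own z axis and vertical below 0.15 rad and contact force between the fingers and cap_red below 0.1 N), for 0.2 s.
2. the knob is fully home on the shaft (z of knob_grip in the frame of shaft_tip below 0.0195 m and horizontal distance between knob_grip and shaft_tip below 0.004 m and angle between the x axis of knob_grip and the x axis of shaft_tip, either way round below 0.25 rad), for 0.2 s.
At the end, for the whole second after the job is handed in: Red cap upright, let go, in the red pocket (7 mm of centre, down to 4 mm); knob home on the shaft (bar centre at most 19.5 mm above its tip, 4 mm sideways, 0.25 rad); fingers still on the knob (over 2 N), shaft kept pressed over 4 of its 6 mm (all of step 1 and all of step 2 and value of joint shaft above 0.004 m and contact force between the fingers and knob above 2 N); the arm keeps its last pose, push and grip.
It fails at once if the blue cap is moved by more than 20 mm (distance of cap_blue_center from where it was at the start of the episode above 0.02 m).
It fails at once if another thing on the table is moved by more than 30 mm (distance of any of scraper, bowl, beaker, jar, brush from where it was at the start of the episode above 0.03 m).
It also fails if it takes over 56 s, if anything falls off the work surface, if the arm or the gripper's body presses on something with over 40 N, if the wrist force passes 120 N, or if a joint passes its speed limit or range.

## Working session

There is one attempt and no reset: what is moved stays moved. The work goes in short steps, Python scripts to look and compute and a tool call to move; the robot and the scene stay as the last step left them, time stands still between calls to the robot, and variables do not carry over. Pictures are saved under pics/ and viewed, about 8 in all and at most 12, crops included, and the job is handed in when it is done.

Besides the shell and the picture viewer there is one more tool, called as name(argument=value, ...) on one line, values as JSON. servo_tool: Moves the arm, as the interface text tells. Its arguments: {"type":"object","properties":{"series":{"type":"array"},"fingers":{"type":"number"},"force":{"type":"number"}},"required":["series"]}

```bash
ls; mkdir -p pics; cat > h.py <<'E'
import numpy as np, cv2
from plant import r
from scipy.spatial.transform import Rotation as R
def rot(q): return R.from_quat([q[1],q[2],q[3],q[0]]).as_matrix()
def grab(n,save=None):
    f=r.grab_frame(n)
    if save: cv2.imwrite('pics/'+save,f['pixels'][:,:,::-1])
    return f
def ray(f,u,v,z):
    d=rot(f['attitude'])@np.array([(u-f['cx'])/f['fx'],(v-f['cy'])/f['fy'],1]); p=np.array(f['position'])
    return p+d*(z-p[2])/d[2]
def proj(f,P):
    c=rot(f['attitude']).T@(np.array(P,float)-np.array(f['position']))
    return f['cx']+f['fx']*c[0]/c[2], f['cy']+f['fy']*c[1]/c[2]
E
python3 - <<'E'
from h import *
o=r.observe(); print(o['ee_pos'],o['tool_rot'],o['grip_width'],o['time'],r.grip_depth)
print(rot(o['tool_rot']).round(3))
a=[grab(n,n+'0.png') for n in('scene','top','wrist')]
for f in a: print(f['position'],f['attitude'],f['fx'],f['cx'],f['cy']); 
E
```

```text
pics
[117.4263219  511.37890102 230.45789748] [-0.70204533  0.70316587 -0.0797614   0.07955019] 85.53920320552906 0.0 18.700000000000003
[[ 0.975 -0.     0.224]
 [-0.224 -0.002  0.975]
 [-0.    -1.    -0.002]]
[1089.23998273 -244.04200068  984.70932486] [-0.20832256  0.72170529  0.6345519  -0.18189853] 437.921266450947 257.9580224031396 192.31871229892502
[ 356.52199303 -169.53769173 1254.01954962] [-0.0577726   0.70595495 -0.70434017  0.04684934] 410.110363881816 249.73977108126928 186.14885783299206
[ 41.25780666 529.61663116 372.36016024] [0.11973492 0.7730926  0.61569926 0.09437052] 271.5506122623039 252.7011018776921 190.05339111466475
```

View pics/top0.png

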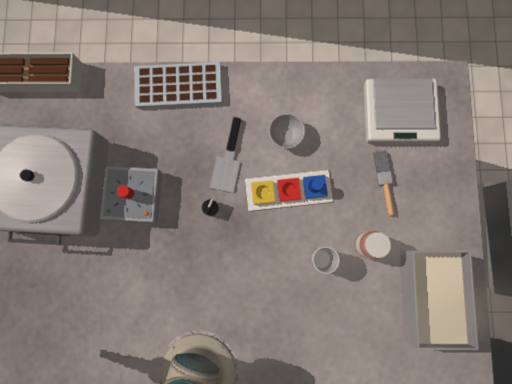

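View pics/scene0.png

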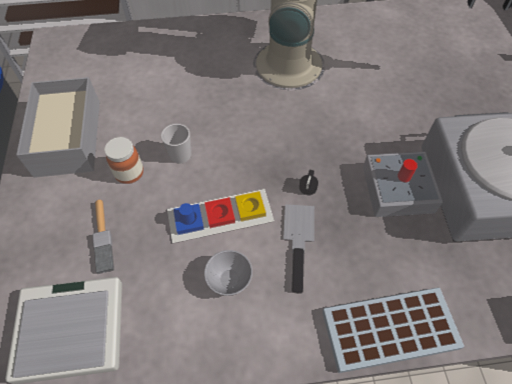

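The top view shows the red cap at (124,192) on the pod, the knob at (210,207) and the red pocket at (290,189) between yellow (263,192) and blue (316,186). The scene view shows the same layout: cap (408,170), knob (309,184), red pocket (220,211).

```bash
cat >> h.py <<'E'
def blobs(f,mask,amin=20):
    n,l,s,c=cv2.connectedComponentsWithStats(mask.astype(np.uint8))
    return [(s[i],c[i],l==i) for i in range(1,n) if s[i][4]>=amin]
def tri(f1,p1,f2,p2):
    A=[];b=[]
    for f,(u,v) in((f1,p1),(f2,p2)):
        d=rot(f['attitude'])@np.array([(u-f['cx'])/f['fx'],(v-f['cy'])/f['fy'],1]); d/=np.linalg.norm(d)
        M=np.eye(3)-np.outer(d,d); A.append(M); b.append(M@np.array(f['position']))
    return np.linalg.lstsq(np.vstack(A),np.hstack(b),rcond=None)[0]
def hsv(f): return cv2.cvtColor(f['pixels'],cv2.COLOR_RGB2HSV).astype(int)
def red(f):
    h=hsv(f); return ((h[...,0]<6)|(h[...,0]>174))&(h[...,1]>170)&(h[...,2]>90)
E
python3 - <<'E'
from h import *
F={n:grab(n) for n in('top','scene')}
f=F['top']; print('base',proj(f,[0,0,0]),'tcp',proj(f,[117,511,230]))
for n,f in F.items():
    h=hsv(f)
    print(n)
    for nm,m in(('red',red(f)),('yel',(abs(h[...,0]-25)<6)&(h[...,1]>150)&(h[...,2]>100)),('blue',(abs(h[...,0]-112)<10)&(h[...,1]>170))):
        for s,c,_ in blobs(f,m,60): print(nm,s,c.round(1),ray(f,*c,26).round(0), ray(f,*c,115).round(0))
    crop={'top':(80,160,180,240),'scene':(270,370,140,240)}[n]
    
t=F['top']['pixels']; s=F['scene']['pixels']
A=cv2.resize(t[155:235,95:225],None,fx=6,fy=6,interpolation=cv2.INTER_CUBIC)
cv2.imwrite('pics/ctop.png',A[:,:,::-1])
E
```

```text
base (np.float64(197.49161052572762), np.float64(371.35060914950816)) tcp (np.float64(-26.588742411217936), np.float64(346.8958520921517))
top
red [278 178  23  23 436] [288.8 189.3] [ 530. -268.   26.] [ 518. -261.  115.]
red [117 186  13  11 111] [123.1 191. ] [524. 234.  26.] [512. 205. 115.]
yel [252 181  23  23 436] [262.9 192. ] [ 522. -190.   26.] [ 510. -188.  115.]
blue [304 176  22  22 372] [314.2 186.1] [ 540. -345.   26.] [ 527. -332.  115.]
scene
red [404 159  13  17 125] [410.1 164.8] [458. 253.  26.] [517. 206. 115.]
red [205 198  29  29 508] [218.8 211.6] [ 537. -270.   26.] [ 588. -268.  115.]
yel [236 192  30  28 619] [250.  205.6] [ 530. -190.   26.] [ 582. -195.  115.]
blue [176 204  26  22 103] [189.8 210.3] [ 524. -342.   26.] [ 577. -333.  115.]
blue [176 222  19   9  76] [182.6 225.9] [ 566. -362.   26.] [ 615. -351.  115.]
```

View pics/ctop.png

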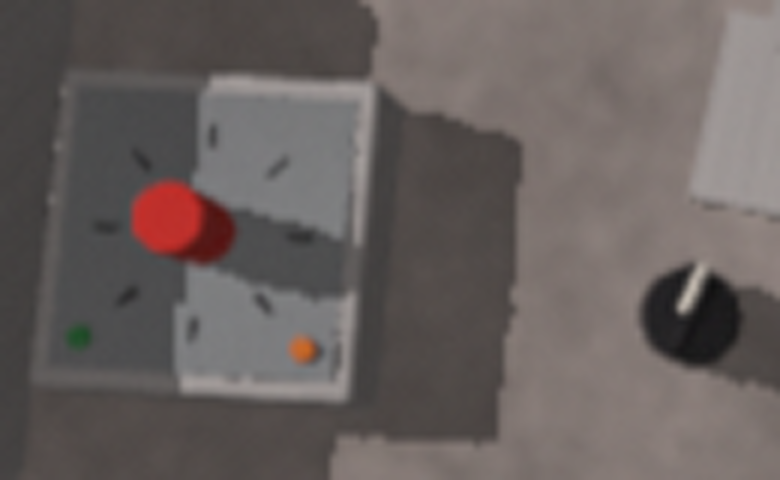

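View pics/wrist0.png

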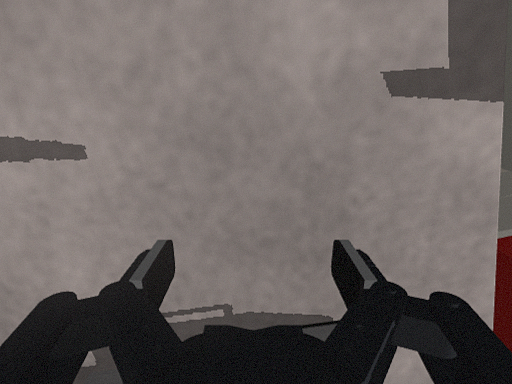

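The crop shows the cap's top circle centred near image (122.5,190.7). The knob's white line runs from about (209,207) to (212,199). The wrist view shows only bare table and the open fingers. I'm moving over the cap for a closer look.

servo_tool(series=[[0.045,-0.002,-0.021,0],[0.045,-0.002,-0.021,0],[0.045,-0.002,-0.021,0],[0.045,-0.002,-0.021,0],[0.045,-0.002,-0.021,0],[0.045,-0.002,-0.021,0],[0.045,-0.002,-0.021,0],[0.045,-0.002,-0.021,0],[0.045,-0.002,-0.021,0],[0.045,-0.002,-0.021,0],[0,0,0,0.15],[0,0,0,0.15]])

```text
time: 1.45
ee_pos: [510.0, 204.9, 250.6]
tool_rot: [-0.682, 0.682, -0.187, 0.186]
force: [-0.2, 0.8, -0.3]
grip_width: 85.4
```

servo_tool(series=[[0,0,0,0.15],[0,0,0,0.15],[0,0,0,0.15],[0,0,0,0.15],[0,0,0,0.15],[0,0,0,0.15],[0,0,0,0],[0,0,0,0]])

```text
time: 2.25
ee_pos: [509.1, 206.3, 251.2]
tool_rot: [-0.536, 0.536, -0.461, 0.461]
force: [0.4, 0.0, -0.1]
grip_width: 85.1
```

```bash
cat >> h.py <<'E'
def delta(x,y,z,th=None):
    o=r.observe(); M=rot(o['tool_rot']); d=M.T@(np.array([x,y,z])-o['ee_pos'])
    t=np.arctan2(M[1,0],M[0,0]); print('t',round(o['time'],2),'tcp',np.round(o['ee_pos'],1),'th',round(t,4),'tooldelta',d.round(1),'F',np.round(o['force'],1),'w',round(o['grip_width'],1),'q6',round(o['joint_positions'][5],2))
    if th is not None: print('turn',round(t-th,4))
E
python3 - <<'E'
from h import *
delta(513,206,250,-1.45); print(rot(r.observe()['tool_rot']).round(3))
f=grab('wrist','w1.png'); print(proj(f,[513,206,115]),f['position'])
for n in('top','scene'):
    g=grab(n,n+'1.png')
E
```

```text
t 2.25 tcp [509.1 206.3 251.2] th -1.4218 tooldelta [0.8 1.2 3.9] F [ 0.4  0.  -0.1] w 85.1 q6 0.17
turn 0.0282
[[ 0.148 -0.     0.989]
 [-0.989  0.     0.148]
 [-0.    -1.    -0.   ]]
(np.float64(257.3076884851978), np.float64(181.89905951502857)) [496.96682889 283.65647395 392.98407807]
```

View pics/w1.png

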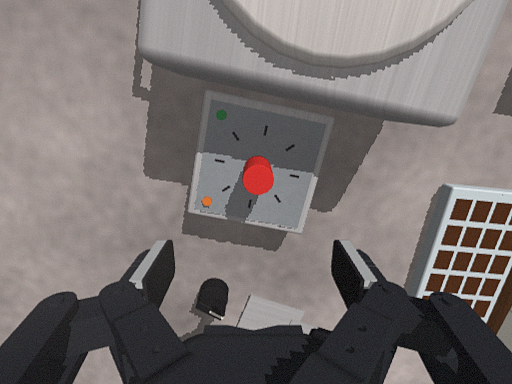

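The wrist view shows the cap's top face as a disc near (258,179), close to the predicted (257,182). The knob is at (213,298), and the pod's corners are visible. Next I'll fit the top disc and descend.

```bash
python3 - <<'E'
from h import *
f=grab('wrist'); m=red(f)
s,c,b=max(blobs(f,m),key=lambda q:q[0][4]); print(s,c)
h=hsv(f)
# top face is the brighter/lower part; width by row
for y in range(s[1],s[1]+s[3]): 
    x=np.where(b[y])[0]; print(y,x.min(),x.max(),h[y,x,2].mean().round(),end=' | ')
# lowest part: fit circle to bottom arc
cn=max(cv2.findContours(b.astype(np.uint8),0,1)[0],key=len)[:,0,:].astype(float)
lo=cn[cn[:,1]>s[1]+s[3]-16]
A=np.c_[2*lo,np.ones(len(lo))]; p=np.linalg.lstsq(A,(lo**2).sum(1),rcond=None)[0]
print('circ',p[:2],np.sqrt(p[2]+p[0]**2+p[1]**2)+.5)
print(ray(f,p[0],p[1],115), 'px/mm',f['fx']/(f['position'][2]-115))
for n in('top','scene'):
    g=grab(n); m=red(g); print(n,[ (x[0],x[1].round(1)) for x in blobs(g,m,60)])
E
```

```text
[243 156  31  39 923] [257.46262189 175.17659805]
156 255 260 149.0 | 157 252 262 181.0 | 158 250 264 183.0 | 159 249 266 181.0 | 160 248 267 180.0 | 161 247 267 178.0 | 162 246 268 174.0 | 163 246 269 175.0 | 164 246 269 181.0 | 165 246 269 189.0 | 166 245 269 193.0 | 167 245 270 195.0 | 168 244 270 196.0 | 169 244 270 199.0 | 170 244 270 203.0 | 171 244 271 205.0 | 172 244 271 208.0 | 173 244 271 211.0 | 174 244 272 210.0 | 175 243 272 208.0 | 176 243 272 209.0 | 177 243 272 209.0 | 178 243 272 209.0 | 179 243 273 208.0 | 180 243 273 208.0 | 181 243 272 208.0 | 182 243 272 208.0 | 183 243 272 206.0 | 184 244 271 208.0 | 185 244 271 208.0 | 186 244 271 206.0 | 187 245 270 206.0 | 188 246 269 208.0 | 189 247 268 208.0 | 190 248 267 208.0 | 191 249 266 208.0 | 192 251 265 206.0 | 193 253 262 208.0 | 194 258 258 168.0 | circ [257.5778114  178.42033956] 15.494259581551422
[512.74405487 209.8130127  115.        ] px/mm 0.9765810227892336
top [(array([278, 178,  23,  23, 435], dtype=int32), array([288.8, 189.2])), (array([117, 186,  13,  12, 115], dtype=int32), array([123.2, 191.1]))]
scene [(array([404, 159,  13,  17, 125], dtype=int32), array([410.1, 164.8])), (array([205, 198,  29,  29, 528], dtype=int32), array([218.9, 211.8]))]
```

servo_tool(series=[[-0.001,0.02,0.004,0],[0,0.035,0,0],[0,0.035,0,0],[0,0.035,0,0],[0,0.025,0,0],[0,0.015,0,0],[0,0,0,0]])

```text
time: 3.25
ee_pos: [511.8, 207.5, 84.2]
tool_rot: [-0.534, 0.536, -0.463, 0.462]
force: [-0.8, -0.7, -0.7]
grip_width: 85.3
```

servo_tool(series=[[0,0,0,0],[0,0,0,0],[0,0,0,0],[0,0,0,0],[0,0,0,0],[0,0,0,0],[0,0,0,0],[0,0,0,0]], fingers=0.025, force=40)

```text
time: 4.05
ee_pos: [513.6, 208.1, 87.7]
tool_rot: [0.536, -0.534, 0.462, -0.463]
force: [-1.8, -0.5, 6.2]
grip_width: 32.9
```

```bash
python3 - <<'E'
from h import *
delta(513,208,86)
f=grab('wrist','w2.png'); g=grab('top','t2.png')
print(np.abs(cv2.imread('pics/top0.png').astype(int)-cv2.imread('pics/t2.png')).max(2).__gt__(40).sum())
E
```

```text
t 4.05 tcp [513.6 208.1  87.7] th -1.4258 tooldelta [-0.   1.7 -0.6] F [-1.8 -0.5  6.2] w 32.9 q6 0.17
20027
```

servo_tool(series=[[0,-0.01,0,0],[0,-0.02,0,0],[0,-0.03,0,0],[0,-0.035,0,0],[0,-0.035,0,0],[0,-0.03,0,0],[0,0,0,0],[0,0,0,0]])

```text
time: 4.95
ee_pos: [512.9, 207.9, 246.8]
tool_rot: [0.535, -0.535, 0.462, -0.463]
force: [0.2, -0.2, -1.2]
grip_width: 32.9
```

```bash
python3 - <<'E'
from h import *
delta(533,-269,250)
f=grab('wrist'); g=grab('scene'); 
A=cv2.resize(f['pixels'][100:300,170:370],None,fx=2,fy=2,interpolation=cv2.INTER_CUBIC)
B=cv2.resize(g['pixels'][120:220,350:450],(400,400),interpolation=cv2.INTER_CUBIC)
cv2.imwrite('pics/c3.png',np.hstack([A,B])[:,:,::-1])
E
```

```text
t 4.95 tcp [512.9 207.9 246.8] th -1.4258 tooldelta [474.8  -3.4 -49.1] F [ 0.2 -0.2 -1.2] w 32.9 q6 0.17
```

View pics/c3.png

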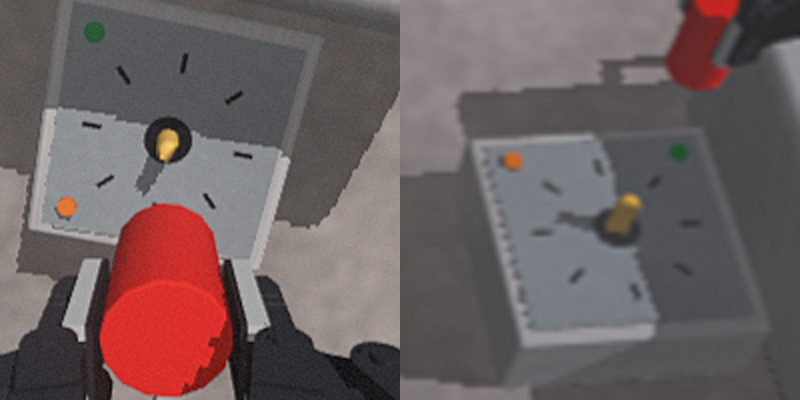

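The left panel shows the cap held firmly between the pads. The shaft stands bare on the pod near wrist pixel (254,172). The right panel shows the cap held clear of the pod. Next I'll carry it over the red pocket.

servo_tool(series=[[0.02,0,-0.004,0],[0.04,0,-0.004,0],[0.045,0,-0.005,0],[0.045,0,-0.005,0],[0.045,0,-0.005,0],[0.045,0,-0.005,0],[0.045,0,-0.005,0],[0.045,0,-0.004,0],[0.045,0,-0.004,0],[0.045,0,-0.004,0],[0.035,0,-0.004,0],[0.02,0,0,0]])

```text
time: 6.25
ee_pos: [531.9, -271.9, 244.0]
tool_rot: [-0.534, 0.535, -0.464, 0.462]
force: [0.6, 0.1, 0.2]
grip_width: 32.9
```

servo_tool(series=[[0,0.03,0,0],[0,0.03,0,0],[0,0,0,0],[0,0,0,0]])

```text
time: 6.65
ee_pos: [532.6, -268.9, 185.6]
tool_rot: [-0.535, 0.535, -0.463, 0.462]
force: [1.1, -0.4, 0.5]
grip_width: 32.7
```

```bash
python3 - <<'E'
from h import *
delta(533,-269,190)
f=grab('wrist','w4.png'); h=hsv(f)
print('pred',proj(f,[533,-269,26]))
for nm,m in(('red',red(f)),('yel',(abs(h[...,0]-25)<6)&(h[...,1]>150)&(h[...,2]>100)),('blue',(abs(h[...,0]-112)<10)&(h[...,1]>170))):
    for s,c,_ in blobs(f,m,150): print(nm,s,c.round(1),ray(f,*c,26).round(1))
E
```

```text
t 6.65 tcp [ 532.6 -268.9  185.6] th -1.4257 tooldelta [ 0.1 -4.4  0.3] F [ 1.1 -0.4  0.5] w 32.7 q6 -0.67
pred (np.float64(254.21361490752102), np.float64(175.91906718242322))
red [ 220  143   66  155 8156] [252.8 220.3] [ 539.4 -323.9   26. ]
yel [ 225   67   64   67 3916] [255.4 100. ] [ 522.2 -187.1   26. ]
```

View pics/w4.png

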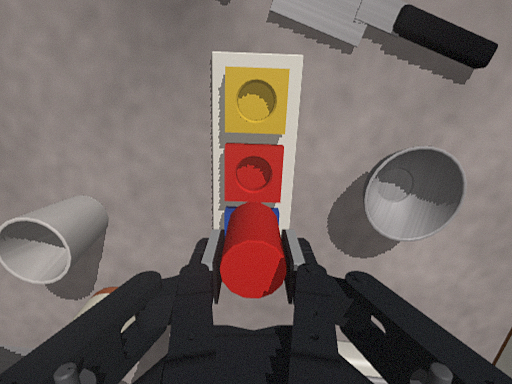

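The wrist view shows the red block at about (254,173) with its empty pocket at about (253.5,174), where it was predicted to be. Yellow is at (257,100), and the cap is held vertical at (252,250). I'll fit the pocket's rim.

```bash
python3 - <<'E'
from h import *
f=grab('wrist'); p=f['pixels'].astype(int)
for name,roi,ch in(('red',(146,200,226,282),0),('yel',(70,132,228,286),0)):
    y0,y1,x0,x1=roi; g=cv2.GaussianBlur(p[y0:y1,x0:x1,ch].astype(np.uint8),(3,3),0)
    face=np.median(g); d=np.abs(g.astype(int)-face)>12
    bl=max(blobs(f,cv2.morphologyEx(d.astype(np.uint8),cv2.MORPH_CLOSE,np.ones((5,5)))),key=lambda q:q[0][4] if q[0][0]>3 and q[0][1]>3 else 0)
    cn=max(cv2.findContours(bl[2].astype(np.uint8),0,1)[0],key=len); h=cv2.convexHull(cn)
    e=cv2.fitEllipse(h); c=np.array(e[0])+[x0,y0]; print(name,face,bl[0],np.round(e,1) if 0 else e, c.round(1), ray(f,*c,26).round(1),'px/mm',f['fx']/(f['position'][2]-26))
E
```

```text
red 179.0 [  8   8  38  38 652] ((26.226680755615234, 26.661476135253906), (37.090538024902344, 38.223785400390625), 49.7158088684082) [252.2 172.7] [ 531.4 -266.5   26. ] px/mm 0.8961657107402081
yel 192.0 [  7   8  41  44 841] ((26.846132278442383, 29.585302352905273), (41.0340690612793, 44.446136474609375), 10.222092628479004) [254.8  99.6] [ 522.6 -187.4   26. ] px/mm 0.8961657107402081
```

```bash
python3 - <<'E'
from h import *
f=grab('wrist'); m=red(f)&(np.arange(384)[:,None]>206)&(np.abs(np.arange(512)[None]-252)<60)
s,c,b=max(blobs(f,m),key=lambda q:q[0][4]); print(s)
cn=max(cv2.findContours(b.astype(np.uint8),0,1)[0],key=len)[:,0,:].astype(float)
lo=cn[cn[:,1]>268]; print(lo[:,0].min(),lo[:,0].max(),lo[:,1].max())
A=np.c_[2*lo,np.ones(len(lo))]; p=np.linalg.lstsq(A,(lo**2).sum(1),rcond=None)[0]
print('circ',p[:2],np.sqrt(p[2]+p[0]**2+p[1]**2)+.5, 'exp r',17*f['fx']/(f['position'][2]-213))
print(ray(f,p[0],p[1],213)); delta(531.5,-267,60)
E
```

```text
[ 220  207   66   91 4818]
220.0 285.0 297.0
circ [252.56713378 263.37735526] 34.38045215197636 exp r 39.534607038459
[ 532.3241989  -266.28857056  213.        ]
t 6.8 tcp [ 533.7 -269.4  188.3] th -1.4255 tooldelta [ -3.  128.3  -2.1] F [ 0.4 -0.2  0.7] w 33.2 q6 -0.67
```

```bash
python3 - <<'E'
from h import *
from scipy.optimize import least_squares
f=grab('wrist'); o=r.observe()['ee_pos']; print(o)
a=np.linspace(0,2*np.pi,73)
for z in(210,213,216):
  P=np.array([proj(f,[532.5+17*np.cos(t),-268+17*np.sin(t),z]) for t in a]); print(z,'proj x',P[:,0].min().round(1),P[:,0].max().round(1),'y',P[:,1].min().round(1),P[:,1].max().round(1))
P=np.array([proj(f,[531.5+20*np.cos(t),-267+20*np.sin(t),26]) for t in a]); print('pocket x',P[:,0].min().round(1),P[:,0].max().round(1),'y',P[:,1].min().round(1),P[:,1].max().round(1))
E
```

```text
[ 533.69410049 -269.42600289  188.23914662]
210 proj x 218.7 285.8 y 232.3 290.7
213 proj x 218.0 286.5 y 235.1 294.6
216 proj x 217.3 287.2 y 238.1 298.6
pocket x 234.3 269.1 y 155.2 189.0
```

servo_tool(series=[[-0.001,0.02,0,0],[0,0.03,0,0],[0,0.03,0,0],[0,0.03,0,0],[0,0.01,0,0],[0,0,0,0],[0,0,0,0]])

```text
time: 7.55
ee_pos: [533.9, -268.8, 68.4]
tool_rot: [0.535, -0.535, 0.461, -0.464]
force: [-0.7, 0.7, -0.4]
grip_width: 32.9
```

```bash
python3 - <<'E'
from h import *
f=grab('wrist'); g=grab('top'); k=grab('scene')
for i in range(3): delta(532.5,-268,39); grab('wrist')
A=cv2.resize(f['pixels'][90:340,150:350],(400,500)); B=cv2.resize(k['pixels'][170:240,180:250],(400,400),interpolation=cv2.INTER_CUBIC)
cv2.imwrite('pics/c5.png',np.hstack([A[:400],B])[:,:,::-1])
E
```

```text
t 7.7 tcp [ 533.9 -268.8   68.4] th -1.4258 tooldelta [-1.1 29.4 -1.3] F [ 0.4 -0.9  0.2] w 32.9 q6 -0.67
t 7.75 tcp [ 533.7 -268.7   68. ] th -1.4258 tooldelta [-0.9 29.  -1.1] F [ 0.2  1.  -1.8] w 32.7 q6 -0.67
t 7.8 tcp [ 533.5 -268.6   67.6] th -1.4258 tooldelta [-0.7 28.6 -0.9] F [-0.1 -0.4 -1.4] w 32.9 q6 -0.67
```

View pics/c5.png

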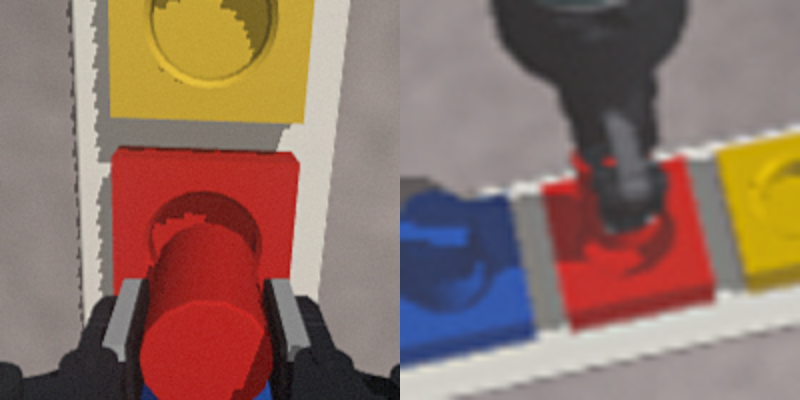

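The left panel shows the cap centred sideways over the pocket: pocket centre and cap axis are both at crop column 205. I'm lowering it in small steps.

servo_tool(series=[[-0.0005,0.005,-0.0005,0],[0,0.005,0,0],[0,0.005,0,0],[0,0.005,0,0],[0,0.003,0,0],[0,0.002,0,0],[0,0,0,0]])

```text
time: 8.55
ee_pos: [532.2, -267.7, 40.9]
tool_rot: [-0.535, 0.535, -0.463, 0.462]
force: [-0.6, -0.1, -1.1]
grip_width: 32.6
```

servo_tool(series=[[0,0.001,0,0],[0,0.001,0,0],[0,0,0,0]])

```text
time: 8.85
ee_pos: [532.6, -268.0, 39.8]
tool_rot: [0.535, -0.535, 0.462, -0.463]
force: [-1.0, 0.0, 0.6]
grip_width: 32.8
```

servo_tool(series=[[0,0.001,0,0],[0,0,0,0]])

```text
time: 9.05
ee_pos: [532.6, -268.0, 39.7]
tool_rot: [0.535, -0.535, 0.462, -0.463]
force: [-3.7, 1.2, 8.0]
grip_width: 32.8
```

Contact (8 N) came at z = 39.7, which matches a seated cap. Releasing and backing off.

servo_tool(series=[[0,0,0,0],[0,0,0,0],[0,0,0,0],[0,0,0,0],[0,0,0,0],[0,-0.02,0,0],[0,-0.035,0,0],[0,-0.045,0,0],[0,-0.045,0,0],[0,-0.02,0,0],[0,0,0,0]], fingers=0.07)

```text
time: 10.15
ee_pos: [533.7, -268.6, 207.8]
tool_rot: [0.535, -0.534, 0.46, -0.465]
force: [-0.2, 1.1, 0.1]
grip_width: 70.0
```

```bash
python3 - <<'E'
from h import *
delta(430,-10,200)
f=grab('wrist','w6.png'); k=grab('top','t6.png'); s=grab('scene','s6.png')
# cap check
m=red(f); b=max(blobs(f,m),key=lambda q:q[0][4]); print(b[0])
a=np.linspace(0,6.3,60)
for z in (67,70): 
  P=np.array([proj(f,[532.5+17*np.cos(t),-268+17*np.sin(t),z]) for t in a]);print(z,P.min(0).round(1),P.max(0).round(1))
# knob: dark blob in top and scene, white line
for n,g,roi in(('top',k,(185,230,190,230)),('scene',s,(160,205,290,330))):
    y0,y1,x0,x1=roi; p=g['pixels'].astype(int); mx=p.max(2)
    dark=np.zeros(mx.shape,bool); dark[y0:y1,x0:x1]=mx[y0:y1,x0:x1]<50
    wh=np.zeros_like(dark); wh[y0:y1,x0:x1]=p.min(2)[y0:y1,x0:x1]>165
    for nm,mm in(('dark',dark),('white',wh)):
        for q in blobs(g,mm,5): print(n,nm,q[0],q[1].round(1),ray(g,*q[1],26).round(1),ray(g,*q[1],52).round(1))
A=cv2.resize(f['pixels'][60:340,150:350],(400,560))[:500]
B=np.vstack([cv2.resize(g['pixels'][c:c+40,d:d+40],(250,250),interpolation=cv2.INTER_CUBIC) for g,c,d in((k,188,190),(s,162,288))])
cv2.imwrite('pics/c6.png',np.hstack([A,B])[:,:,::-1])
E
```

```text
t 10.15 tcp [ 533.7 -268.6  207.8] th -1.4258 tooldelta [-270.9    6.1  -65.2] F [-0.2  1.1  0.1] w 70.0 q6 -0.67
[ 225  140   55   55 2738]
67 [236.1 163.2] [267.6 193.6]
70 [235.9 163.8] [267.8 194.5]
top dark [203 200  15  16 160] [210.2 208.1] [472.9 -31.5  26. ] [470.5 -34.4  52. ]
scene dark [302 176   6   4  11] [304.7 177.5] [462.9 -36.5  26. ] [479.9 -42.2  52. ]
scene dark [306 192   5   2   6] [307.8 192.8] [510.8 -37.4  26. ] [526.5 -43.   52. ]
scene white [308 177   2   5   5] [308.6 179. ] [468.7 -27.3  26. ] [485.6 -33.2  52. ]
```

View pics/c6.png

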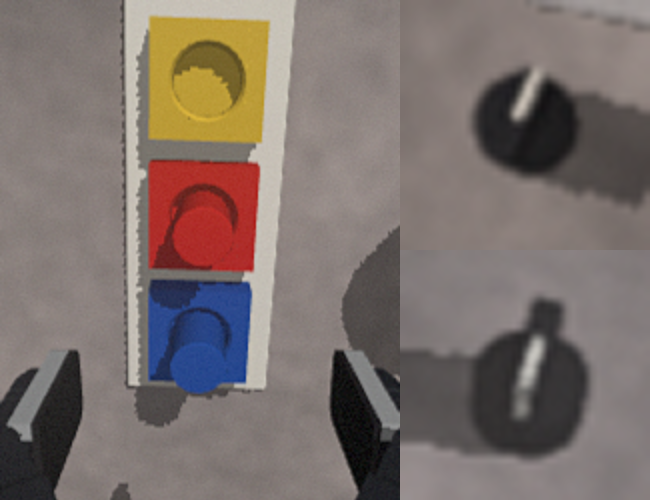

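The red cap now sits in its pocket at the same depth as the blue one. The two small crops show the knob upright, with the white line pointing at about −24° in the world by the top view. Next is a wrist look over the knob, then one at the bare shaft.

servo_tool(series=[[-0.02,0,-0.0025,0],[-0.04,0.003,-0.004,0],[-0.04,0.004,-0.004,0],[-0.04,0.004,-0.004,0],[-0.04,0.004,-0.004,0],[-0.04,0.003,-0.004,0],[-0.025,0,-0.002,0],[0,0,0,0],[0,0,0,0]])

```text
time: 11.2
ee_pos: [472.2, -28.9, 183.8]
tool_rot: [-0.535, 0.536, -0.463, 0.462]
force: [-0.9, 0.1, -0.7]
grip_width: 70.4
```

```bash
python3 - <<'E'
from h import *
delta(508,120,110)
f=grab('wrist','w7.png'); np.savez('w7.npz',**f); print(proj(f,[474,-30,52]))
p=f['pixels'].astype(int)
m=(p.max(2)<60)&(np.arange(384)[:,None]<235)
for q in blobs(f,m,40): print('dark',q[0],q[1].round(1),ray(f,*q[1],26).round(1))
E
```

```text
t 11.2 tcp [472.2 -28.9 183.8] th -1.4248 tooldelta [-142.    73.7   57.3] F [-0.9  0.1 -0.7] w 70.4 q6 -0.28
(np.float64(255.5170406837752), np.float64(183.59754787911345))
dark [ 236  151   43   46 1452] [257.2 173.3] [475.3 -25.1  26. ]
dark [388 228  26   7 110] [398.3 232. ] [655.9 -72.6  26. ]
```

servo_tool(series=[[-0.02,0,0.005,0],[-0.04,0,0.01,0],[-0.04,0.01,0.01,0],[-0.03,0.02,0.01,0],[-0.015,0.02,0.01,0],[0,0.03,0.01,0],[0,0,0,0],[0,0,0,0]])

```text
time: 12.05
ee_pos: [506.0, 121.4, 105.0]
tool_rot: [-0.534, 0.535, -0.463, 0.462]
force: [0.3, 0.1, 0.1]
grip_width: 69.9
```

```bash
python3 - <<'E'
from h import *
delta(508,120,110)
f=grab('wrist','w8.png'); np.savez('w8.npz',**f); u=proj(f,[513,207,90]); print(u)
k=np.load('w7.npz'); A=cv2.resize(k['pixels'][130:230,200:300],(400,400),interpolation=cv2.INTER_CUBIC)
x,y=int(u[0]),int(u[1]); B=cv2.resize(f['pixels'][max(y-40,0):y+40,x-40:x+40],(400,400),interpolation=cv2.INTER_CUBIC); print(x,y)
cv2.imwrite('pics/c8.png',np.hstack([A,B])[:,:,::-1])
E
```

```text
t 12.05 tcp [506.  121.4 105. ] th -1.4273 tooldelta [ 1.7 -5.   1.7] F [0.3 0.1 0.1] w 69.9 q6 0.02
(np.float64(289.35074430444905), np.float64(93.4385520037237))
289 93
```

View pics/c8.png

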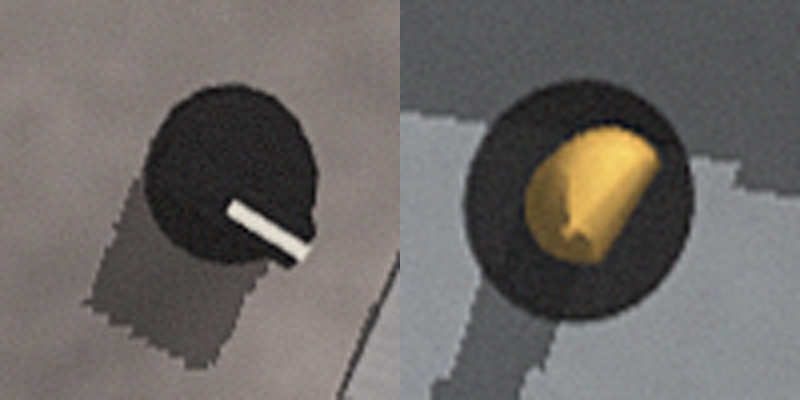

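Left crop: the knob (skirt at wrist (257,173)) with its white line pointing right and down. Right crop: the brass D-shaft at about (289,93), its straight flat edge on the lower-right side running from (289,105) to (301,85). I'll get the exact directions numerically.

```bash
python3 - <<'E'
from h import *
f=dict(np.load('w8.npz')); print(f['position'])
print('tip',np.round(proj(f,[513,207,90]),1),'base',np.round(proj(f,[513,207,60]),1))
h=hsv(f); b=(abs(h[...,0]-20)<10)&(h[...,1]>100)
s,c,m=max(blobs(f,b,50),key=lambda q:q[0][4]); print(s,c)
cn=max(cv2.findContours(m.astype(np.uint8),0,1)[0],key=len)
# ring (dark) centre at z=60
p=f['pixels'].astype(int); d=(p.max(2)<60); d[:50]=0; d[140:]=0; d[:,:240]=0; d[:,340:]=0
cr=max(cv2.findContours(((d|m)*1).astype(np.uint8),0,1)[0],key=len); e=cv2.fitEllipse(cv2.convexHull(cr)); print('ring',e,ray(f,*e[0],60).round(1))
hull=cv2.convexHull(cn)[:,0,:]; print(hull.tolist())
g=p[s[1]:s[1]+s[3],s[0]:s[0]+s[2],0]*m[s[1]:s[1]+s[3],s[0]:s[0]+s[2]]
print(s[0],s[1]); print('\n'.join(' '.join('%3d'%v for v in row) for row in g))
for z in(60,90):
  for a,bb in(((301,85),(289,105)),):
    A=ray(f,*a,z);B=ray(f,*bb,z);dd=A-B; print(z,A.round(1),B.round(1),np.linalg.norm(dd).round(1),'dir deg',np.degrees(np.arctan2(dd[1],dd[0])).round(1))
k=dict(np.load('w7.npz')); pk=k['pixels'].astype(int); w=(pk.min(2)>165); w[:165]=0;w[215:]=0;w[:,:240]=0;w[:,290:]=0
for q in blobs(k,w,10):
    ys,xs=np.where(q[2]); print(q[0],q[1]); l=cv2.fitLine(np.c_[xs,ys].astype(np.float32),2,0,.01,.01).ravel(); 
    P=ray(k,l[2]-8*l[0],l[3]-8*l[1],52);Q=ray(k,l[2]+8*l[0],l[3]+8*l[1],52); print('line',P,Q,np.degrees(np.arctan2(*(Q-P)[[1,0]])))
E
```

```text
[494.64583375 198.94553675 246.73957561]
tip [289.4  93.4] base [283.6  95.1]
[274  78  27  28 507] [286.36489152  90.93885602]
ring ((284.3891296386719, 92.73786926269531), (44.91219711303711, 48.290916442871094), 17.60002899169922) [513.3 208.5  60. ]
[[292, 78], [295, 79], [297, 80], [299, 82], [300, 84], [300, 86], [299, 88], [293, 98], [289, 104], [288, 105], [286, 105], [280, 104], [277, 102], [275, 99], [274, 96], [274, 91], [277, 85], [282, 81], [286, 79], [289, 78]]
274 78
  0   0   0   0   0   0   0   0   0   0   0   0   0   0   0 111 112 116 123   0   0   0   0   0   0   0   0
  0   0   0   0   0   0   0   0   0   0   0   0 140 166 174 186 202 202 208 178 162  95   0   0   0   0   0
  0   0   0   0   0   0   0   0   0   0 146 152 201 219 225 224 228 233 234 239 241 193 160  95   0   0   0
  0   0   0   0   0   0   0   0 100 139 188 204 209 219 227 232 232 232 237 238 236 233 236 189 105   0   0
  0   0   0   0   0   0   0 117 162 176 198 205 217 227 231 236 238 240 243 243 243 237 231 229 189 108   0
  0   0   0   0   0   0 112 151 168 180 201 216 225 231 236 237 241 242 2
[... 1988 characters left out ...]
 0  79  87  94  93  93  89  97  98 100  95 124 139 122 101   0   0   0   0   0   0   0   0   0   0
  0   0   0   0   0  82 101 102  96  96  96  94 100 117 128 108   0   0   0   0   0   0   0   0   0   0   0
  0   0   0   0   0   0  75  81  87  92  92  92  98 108 115  87   0   0   0   0   0   0   0   0   0   0   0
  0   0   0   0   0   0   0   0   0   0   0   0  80   0  79   0   0   0   0   0   0   0   0   0   0   0   0
60 [523.  214.6  60. ] [517.6 201.5  60. ] 14.2 dir deg 67.8
90 [518.4 212.1  90. ] [513.9 201.1  90. ] 11.9 dir deg 67.8
[257 181  20  14  69] [266.53623188 187.13043478]
line [478.24968451 -28.65403605  52.        ] [493.93996794 -35.64023926  52.        ] -24.00133770200804
```

servo_tool(series=[[0.02,-0.015,0.002,0],[0.035,-0.01,0.003,0],[0.04,0,0.003,0],[0.04,0,0.003,0],[0.03,0,0.002,0],[0.02,0,0.001,0],[0,0,0,-0.14],[0,0,0,-0.14],[0,0,0,-0.14],[0,0,0,-0.14],[0,0,0,-0.14],[0,0,0,-0.14]], fingers=0.05)

```text
time: 13.3
ee_pos: [547.2, -59.4, 132.6]
tool_rot: [0.678, -0.677, 0.201, -0.204]
force: [-0.3, 0.5, -0.7]
grip_width: 49.8
```

servo_tool(series=[[0,0,0,-0.14],[0,0,0,-0.025],[0,0,0,0],[0,0,0,0]])

```text
time: 13.7
ee_pos: [546.9, -58.9, 131.1]
tool_rot: [0.691, -0.691, 0.148, -0.149]
force: [0.0, -0.8, 0.3]
grip_width: 50.0
```

```bash
python3 - <<'E'
from h import *
delta(475,-28,130,-0.42)
f=grab('wrist','w9.png'); np.savez('w9.npz',**f); print(f['position'])
u=proj(f,[475,-28,26]); print(u)
p=f['pixels'].astype(int); Y,X=np.mgrid[:384,:512]; near=(abs(X-u[0])<60)&(abs(Y-u[1])<60)
m=(p.max(2)<60)&near; w=(p.min(2)>150)&near&(p.max(2)-p.min(2)<40)
q=max(blobs(f,m|w,40),key=lambda q:q[0][4]); cn=max(cv2.findContours(q[2].astype(np.uint8),0,1)[0],key=len); e=cv2.fitEllipse(cv2.convexHull(cn)); print(q[0],e)
for z in(20,26): print(ray(f,*e[0],z))
a=np.linspace(0,6.3,60);c=ray(f,*e[0],26); P=np.array([proj(f,[c[0]+25*np.cos(t),c[1]+25*np.sin(t),26]) for t in a]); print('pred bbox',P.min(0),P.max(0))
for b in blobs(f,w,10):
    ys,xs=np.where(b[2]); l=cv2.fitLine(np.c_[xs,ys].astype(np.float32),2,0,.01,.01).ravel(); t=(xs-l[2])*l[0]+(ys-l[3])*l[1]
    A,B=[ray(f,l[2]+k*l[0],l[3]+k*l[1],52) for k in(t.min(),t.max())]; print('white',b[0],A.round(1),B.round(1),np.degrees(np.arctan2(B[1]-A[1],B[0]-A[0])).round(1))
E
```

```text
t 13.7 tcp [546.9 -58.9 131.1] th -0.4239 tooldelta [-78.2   1.   -1.4] F [ 0.  -0.8  0.3] w 50.0 q6 -1.32
turn -0.0039
[475.38801264 -26.29441524 272.78516531]
(np.float64(250.76319764135403), np.float64(104.27307995665853))
[ 224   75   56   63 2606] ((251.3495330810547, 104.8009262084961), (55.39463424682617, 61.51891326904297), 178.40538024902344)
[475.61188851 -27.75166031  20.        ]
[475.60657469 -27.71707177  26.        ]
pred bbox [222.50511951  73.61523752] [280.19579824 134.07745842]
white [249 105   6  33 162] [475.6 -27.9  52. ] [498.  -37.9  52. ] -24.0
white [213 156   9   9  26] [504.7 -74.5  52. ] [503.8 -67.3  52. ] 97.5
white [201 158  12   7  33] [498.3 -83.3  52. ] [503.9 -75.9  52. ] 53.0
```

servo_tool(series=[[-0.02,0,-0.001,0],[-0.035,0,0,0],[-0.023,0,0,0],[0,0.02,0,0],[0,0.03,0,0],[0,0.03,0,0],[0,0.015,0,0],[0,0.005,0,0],[0,0,0,0],[0,0,0,0]])

```text
time: 14.75
ee_pos: [475.9, -27.7, 31.5]
tool_rot: [0.692, -0.691, 0.147, -0.149]
force: [0.1, 0.0, 0.1]
grip_width: 50.5
```

```bash
python3 - <<'E'
from h import *
for i in range(4): delta(475.6,-27.8,29.5,-0.419); grab('wrist')
E
```

```text
t 14.75 tcp [475.9 -27.7  31.5] th -0.4213 tooldelta [-0.2  2.  -0.2] F [0.1 0.  0.1] w 50.5 q6 -1.29
turn -0.0023
t 14.8 tcp [476.  -27.7  31.6] th -0.4212 tooldelta [-0.4  2.1 -0.3] F [-0.5 -0.   0.8] w 49.7 q6 -1.29
turn -0.0022
t 14.85 tcp [476.  -27.7  31.6] th -0.4211 tooldelta [-0.3  2.1 -0.2] F [-0.2 -0.1 -0.2] w 50.0 q6 -1.29
turn -0.0021
t 14.9 tcp [475.9 -27.7  31.4] th -0.421 tooldelta [-0.2  1.9 -0.2] F [-0.8  1.2 -0.2] w 49.8 q6 -1.29
turn -0.002
```

servo_tool(series=[[0,0.001,0,0],[0,0,0,0],[0,0,0,0],[0,0,0,0],[0,0,0,0],[0,0,0,0],[0,0,0,0],[0,0,0,0]], fingers=0.005, force=80)

```text
time: 15.75
ee_pos: [475.4, -27.6, 29.6]
tool_rot: [0.692, -0.691, 0.147, -0.148]
force: [0.6, 0.5, 4.5]
grip_width: 12.3
```

servo_tool(series=[[0,-0.01,0,0],[0,-0.02,0,0],[0,-0.03,0,0],[0,-0.04,0,0],[0,-0.04,0,0],[0,0,0,0],[0,0,0,0]])

```text
time: 16.45
ee_pos: [475.3, -27.6, 170.1]
tool_rot: [0.692, -0.691, 0.147, -0.148]
force: [-1.0, 0.3, -1.2]
grip_width: 12.4
```

```bash
python3 - <<'E'
from h import *
for i in range(3): delta(513,208,170,-0.387); f=grab('wrist')
np.savez('w10.npz',**f)
o=r.observe(); p=f['pixels'].astype(int); 
for b in blobs(f,(p.min(2)>150)&(p.max(2)-p.min(2)<40),20): print(b[0],b[1].round(1))
c=np.array(o['ee_pos']); M=rot(o['tool_rot']); B=c+[0,0,21.5]
print('bar centre top',proj(f,B),'ends',proj(f,B+23*M[:,0]),proj(f,B-23*M[:,0]))
E
```

```text
t 16.45 tcp [475.3 -27.6 170.1] th -0.4208 tooldelta [-6.180e+01  1.000e-01  2.305e+02] F [-1.   0.3 -1.2] w 12.4 q6 -1.29
turn -0.0338
t 16.5 tcp [474.6 -27.6 168.6] th -0.4209 tooldelta [-61.2  -1.4 230.7] F [ 0.   0.3 -1.2] w 12.4 q6 -1.29
turn -0.0339
t 16.55 tcp [474.3 -27.5 167.9] th -0.4208 tooldelta [-60.9  -2.1 230.7] F [ 0.1 -0.  -0.9] w 12.4 q6 -1.29
turn -0.0338
[    0     0   227   193 26308] [77.3 79.4]
[317   0  17  12 105] [324.8   3.9]
[337   0  49  37 640] [361.1  11.1]
[ 406   34  106  192 7143] [463.3 111.5]
[217  65  21  32 214] [227.1  80.3]
[173  77  36  30 351] [190.5  92.1]
[419  79  18  22  93] [426.2  91.3]
[233  91  10   7  22] [237.8  93.2]
[423 101  13  13  56] [427.7 107.6]
[224 110  28  44 323] [239.  131.8]
[254 132  10  13  35] [259.2 138.1]
[263 135  13   7  24] [268.9 137.5]
[500 152  10   5  21] [504.4 153.8]
[104 158  10   9  23] [108.6 162. ]
[112 165  10  10  23] [116.  170.9]
[276 169  13  10  39] [282.3 174.1]
[301 185  10  11  52] [304.9 190.1]
[   0  192  231  115 9782] [ 95.2 243.3]
[422 229  37  31 298] [434.3 245.1]
[497 230  10  10  37] [501.3 234. ]
[ 364  252  148   78 5182] [453.8 290.7]
[446 260  15   8  35] [453.3 263.5]
[301 263   6   9  22] [303.1 266.8]
[380 293  22  11  85] [392.1 297.2]
[235 294  36  35 516] [248.2 310.9]
[143 312  18  18  98] [151.9 319.7]
[345 312  18  17  82] [353.  319.2]
[  0 318  24  30 261] [  8.1 331.7]
[460 326  52  40 556] [488.3 343.6]
[168 339  13  13  28] [174.9 344.8]
[326 340  20  19  33] [333.8 347.6]
[  0 351  11  27  99] [  3.  364.5]
[498 364  14   7  41] [504.6 367.1]
bar centre top (np.float64(252.08739173439724), np.float64(265.1013816651632)) ends (np.float64(252.12157836306096), np.float64(302.4395502165949)) (np.float64(252.04959651265463), np.float64(223.8219570764777))
```

servo_tool(series=[[0.002,0,0.02,0],[0.003,0,0.04,0],[0.003,0,0.045,0],[0.003,0,0.045,0],[0.003,0,0.045,0],[0.002,0,0.025,0],[0,0,0.014,0],[0,0,0,0],[0,0,0,0],[0,0,0,0]])

```text
time: 17.6
ee_pos: [584.9, 178.5, 168.8]
tool_rot: [-0.691, 0.692, -0.148, 0.148]
force: [0.2, -0.7, -0.2]
grip_width: 12.3
```

```bash
python3 - <<'E'
from h import *
f=grab('wrist','w11.png'); np.savez('w11.npz',**f); print(f['position'])
print('tip',np.round(proj(f,[513,208,90]),1),'base',np.round(proj(f,[513,208,60]),1)); u=proj(f,[513,208,80])
h=hsv(f); Y,X=np.mgrid[:384,:512]; near=(abs(X-u[0])<35)&(abs(Y-u[1])<35)
b=(abs(h[...,0]-20)<10)&(h[...,1]>100)&near
s,c,m=max(blobs(f,b,50),key=lambda q:q[0][4]); print(s,c)
p=f['pixels'].astype(int); d=((p.max(2)<60)&near)|m
cr=max(cv2.findContours(d.astype(np.uint8),0,1)[0],key=len); e=cv2.fitEllipse(cv2.convexHull(cr)); print('ring',e,ray(f,*e[0],60).round(1))
print(cv2.convexHull(max(cv2.findContours(m.astype(np.uint8),0,1)[0],key=len))[:,0,:].tolist())
g=(p[...,0]*m)[s[1]:s[1]+s[3],s[0]:s[0]+s[2]]
print(s[0],s[1]); print('\n'.join(' '.join('%3d'%v for v in row) for row in g))
x,y=map(int,u); cv2.imwrite('pics/c11.png',cv2.resize(p[y-35:y+35,x-35:x+35].astype(np.uint8),(560,560),interpolation=cv2.INTER_CUBIC)[:,:,::-1]); print(x-35,y-35)
for i in range(3): delta(513,208,170,-.387); grab('scene')
E
```

```text
[513.68316965 210.91608046 310.65172235]
tip [249.3 105.2] base [249.7 105.1]
[241  96  18  15 220] [249.60454545 103.7       ]
ring ((250.04013061523438, 104.90836334228516), (32.85934066772461, 33.89936065673828), 4.424542427062988) [513.  208.3  60. ]
[[252, 96], [254, 97], [257, 100], [258, 102], [258, 108], [257, 109], [253, 110], [242, 110], [241, 106], [241, 103], [243, 99], [246, 97], [249, 96]]
241 96
  0   0   0   0   0   0   0   0 118 131 107 111   0   0   0   0   0   0
  0   0   0   0   0 114 122 139 187 200 188 192 178 111   0   0   0   0
  0   0   0   0 125 153 159 176 215 229 230 235 239 210 151   0   0   0
  0   0  96 140 147 159 177 212 236 242 243 247 246 248 245 135   0   0
  0   0 131 132 142 180 222 239 244 244 249 250 251 252 255 233 130   0
  0 119 129 130 182 230 247 247 247 247 250 250 252 254 253 255 234   0
  0 125 133 166 240 250 248 248 249 249 250 251 252 253 253 255 255 135
 91 169 215 239 253 251 248 248 249 251 250 253 253 253 254 255 255 168
101 176 222 251 249 247 247 251 253 253 253 254 253 253 255 255 255 189
124 124 127 231 236 235 237 246 247 250 252 254 254 254 255 255 255 204
118 124 122 205 220 221 225 226 229 234 240 245 248 253 255 255 255 229
  0 120 141 184 198 196 202 206 215 226 228 223 225 232 242 248 255 205
  0 126 162 170 168 175 175 174 179 184 184 188 199 200 197 209 234 156
  0 136 149 147 142 147 138 141 143 142 143 145 146 149 151 147 160   0
  0 103 113 108 107 102 103 106 102 101 101  99 101   0   0   0   0   0
214 70
t 17.65 tcp [585.1 178.4 169.1] th -0.4219 tooldelta [-77.8  -0.9  -2.5] F [-0.5 -0.6  0.6] w 12.5 q6 -0.91
turn -0.0349
t 17.7 tcp [585.2 178.5 169.3] th -0.4219 tooldelta [-77.9  -0.7  -2.7] F [ 0.4 -0.4 -0.3] w 12.5 q6 -0.91
turn -0.0349
t 17.75 tcp [585.2 178.6 169.4] th -0.4219 tooldelta [-77.9  -0.6  -2.8] F [-0.   0.1 -1.2] w 12.6 q6 -0.91
turn -0.0349
```

View pics/c11.png

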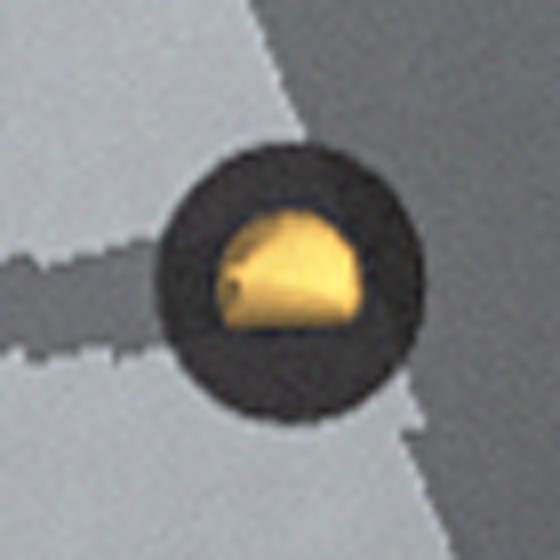

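Seen from straight above, the shaft's D is at crop (290,268), which is pixel (250,104), in the middle of its dark ring. Its flat faces down in the image, along the gripper's +x, almost parallel to the knob's own flat. I'm moving the knob over the axis.

servo_tool(series=[[-0.02,0,-0.001,-0.02],[-0.035,0,-0.0005,0],[-0.023,0,0,0],[0,0.015,0,0],[0,0.02,0,0],[0,0.005,0,0],[0,0,0,0],[0,0,0,0]])

```text
time: 18.6
ee_pos: [513.7, 208.6, 129.9]
tool_rot: [0.693, -0.693, 0.141, -0.141]
force: [-0.4, -0.5, -0.4]
grip_width: 12.5
```

```bash
python3 - <<'E'
from h import *
for i in range(4): delta(513,208.2,120); grab('wrist')
E
```

```text
t 18.6 tcp [513.7 208.6 129.9] th -0.4013 tooldelta [-0.4  9.9 -0.7] F [-0.4 -0.5 -0.4] w 12.5 q6 -0.85
t 18.65 tcp [513.8 208.8 130.2] th -0.4013 tooldelta [-0.5 10.2 -0.9] F [-0.1 -0.5  0.2] w 12.6 q6 -0.85
t 18.7 tcp [513.8 208.8 130.3] th -0.4011 tooldelta [-0.5 10.3 -0.9] F [ 0.1  0.3 -0.9] w 12.6 q6 -0.85
t 18.75 tcp [513.7 208.9 130.2] th -0.4011 tooldelta [-0.4 10.2 -0.9] F [-1.1 -0.2 -0.6] w 12.6 q6 -0.85
```

servo_tool(series=[[-0.0004,0.004,-0.0005,0],[0,0.004,0,0],[0,0.003,0,0],[0,0.002,0,0],[0,0.002,0,0],[0,0,0,0]])

```text
time: 19.4
ee_pos: [512.4, 208.5, 113.9]
tool_rot: [-0.693, 0.693, -0.141, 0.141]
force: [-0.5, -0.7, -0.5]
grip_width: 12.5
```

No contact force at 5 mm below tip height, so the bore has entered the shaft. Continuing down.

servo_tool(series=[[0,0.003,0,0],[0,0.003,0,0],[0,0.003,0,0],[0,0.003,0,0],[0,0,0,0]])

```text
time: 19.9
ee_pos: [512.2, 208.5, 101.6]
tool_rot: [-0.693, 0.693, -0.141, 0.14]
force: [0.3, -0.3, -0.3]
grip_width: 12.2
```

servo_tool(series=[[0,0.001,0,0],[0,0.001,0,0],[0,0.001,0,0],[0,0,0,0]])

```text
time: 20.3
ee_pos: [512.5, 208.6, 99.2]
tool_rot: [0.693, -0.693, 0.141, -0.141]
force: [1.0, -0.4, -1.0]
grip_width: 12.1
```

servo_tool(series=[[0,0.001,0,0],[0,0.001,0,0],[0,0,0,0],[0,0,0,0]])

```text
time: 20.7
ee_pos: [512.6, 208.6, 97.6]
tool_rot: [0.693, -0.693, 0.141, -0.141]
force: [-0.4, -0.6, 1.5]
grip_width: 12.2
```

servo_tool(series=[[0,0.001,0,0],[0,0.001,0,0],[0,0,0,0],[0,0,0,0]])

```text
time: 21.1
ee_pos: [512.7, 208.7, 95.6]
tool_rot: [0.693, -0.693, 0.141, -0.141]
force: [-0.8, -0.0, 3.8]
grip_width: 12.6
```

servo_tool(series=[[0,0.001,0,0],[0,0.001,0,0],[0,0,0,0],[0,0,0,0]])

```text
time: 21.5
ee_pos: [512.7, 208.6, 93.7]
tool_rot: [0.693, -0.693, 0.141, -0.141]
force: [-1.5, -1.2, 7.1]
grip_width: 12.1
```

The force is on the spring curve, with 7 N meaning about 3 mm of travel. I'll press on to the end stop.

servo_tool(series=[[0,0.001,0,0],[0,0.001,0,0],[0,0,0,0],[0,0,0,0]])

```text
time: 21.9
ee_pos: [512.8, 208.7, 92.0]
tool_rot: [0.693, -0.693, 0.14, -0.141]
force: [-2.9, -0.7, 7.5]
grip_width: 12.3
```

servo_tool(series=[[0,0.001,0,0],[0,0,0,0],[0,0,0,0]])

```text
time: 22.2
ee_pos: [512.8, 208.7, 91.4]
tool_rot: [0.693, -0.693, 0.14, -0.141]
force: [-3.2, -1.2, 9.5]
grip_width: 12.5
```

servo_tool(series=[[0,0.001,0,0],[0,0,0,0],[0,0,0,0]])

```text
time: 22.5
ee_pos: [513.0, 208.7, 91.3]
tool_rot: [0.693, -0.693, 0.14, -0.141]
force: [-5.3, -1.5, 14.4]
grip_width: 12.2
```

servo_tool(series=[[0,0.001,0,0],[0,0,0,0],[0,0,0,0]])

```text
time: 22.8
ee_pos: [513.1, 208.8, 91.2]
tool_rot: [0.693, -0.693, 0.14, -0.141]
force: [-8.1, -2.6, 18.2]
grip_width: 12.0
```

The end stop is reached: z stays at about 91.2 mm (91.5 expected at full press) while the force climbs to 18 N. One last picture to check the knob and cap together.

```bash
python3 - <<'E'
from h import *
for i in range(3): delta(513,208.2,91.5); f=grab('wrist')
s=grab('scene'); t=grab('top')
R=lambda im,y0,x0,h,w: cv2.resize(im['pixels'][y0:y0+h,x0:x0+w],(390,290),interpolation=cv2.INTER_CUBIC)
cv2.imwrite('pics/c12.png',np.vstack([np.hstack([R(f,150,150,149,200),R(s,120,355,75,100)]),np.hstack([R(s,175,165,82,110),R(t,160,235,75,100)])])[:,:,::-1])
E
```

```text
t 22.8 tcp [513.1 208.8  91.2] th -0.4007 tooldelta [ 0.1 -0.3 -0.6] F [-8.1 -2.6 18.2] w 12.0 q6 -0.85
t 22.85 tcp [513.1 208.8  91.1] th -0.4007 tooldelta [ 0.1 -0.4 -0.6] F [-8.2 -3.1 18.6] w 12.3 q6 -0.85
t 22.9 tcp [513.1 208.8  91.2] th -0.4008 tooldelta [ 0.1 -0.3 -0.6] F [-7.4 -3.7 19.2] w 12.5 q6 -0.85
```

View pics/c12.png

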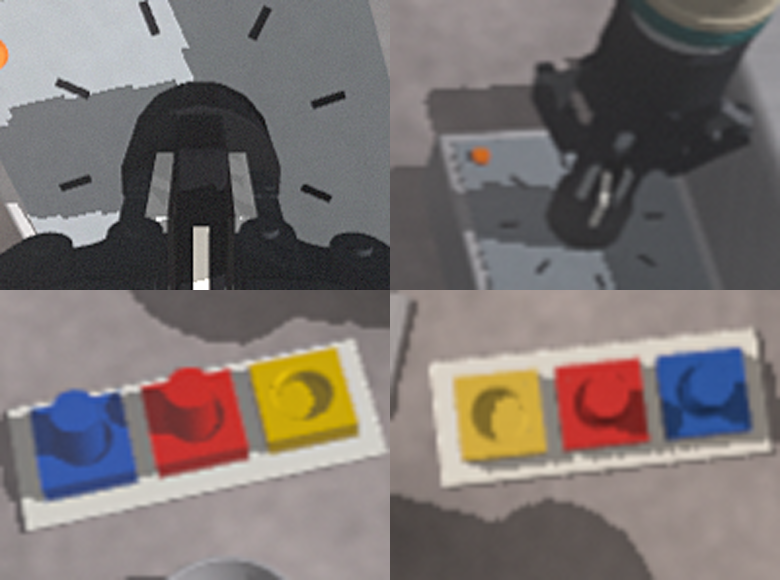

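The picture shows the knob gripped on the shaft with its skirt down at the pod. The red cap stands upright in the red pocket, level with the untouched blue one, and yellow is empty. Handing in.

```bash
python3 -c "
from plant import r
r.close_job(); o=r.observe(); print(o['time'],o['ee_pos'],o['force'],o['grip_width'])"
```

```text
the job is handed in; nothing more can be done
the job is handed in; nothing more can be done
```

I finished both parts of the task and handed the job in at about 23 s of the 56 s allowed. No verdict is reported.

- **Red cap:** I took it off the shaft and lowered it into the red pocket, where it touched down at the expected height (TCP z 39.7 mm, 8 N). I then let go of it. The last pictures show it upright in the pocket, level with the blue cap.
- **Knob:** I measured its centre at (475.6, −27.8) mm and its white line at −24°. I measured the shaft at (513, 208.2) mm with its flat facing −22 to −24°. The knob went on with no measurable insertion force.
- **Press:** The spring began to resist at the expected height. The knob reached its end stop at TCP z about 91.2 mm (91.5 expected), and the arm is still holding it down there at about 18–19 N.

**Checks that were not clean:**
- There was about 8 N of sideways force at the end stop.
- The scene camera placed the pocket 5–6 mm in x from the wrist camera's value. I used the wrist value, and the touchdown height fitted it.
- The state could not be read after handing in.

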